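# Start the rapid-test timers in order

### The job

The samples have been dropped on the test cassettes, so start their timers in the order of the samples: with shut fingertips tap the red key, then the yellow key, then the blue key, each gently straight down until it is nearly or fully in and stays down, coming off each key before going to the next. Leave the grey key up, do not grasp, lift or shove the timers, and leave everything else on the table where it is.

Things in the scene. Friction and masses are not known exactly. Their poses are not given: they have to be found in the camera images.
- timer_red: the loose desk timer with the red key: white rounded box 90 x 80 mm and 28 mm high on rubber feet, about 220 g, display strip on its -x side, one round key on top. Origin at the centre of its underside, z up. It must stay where it stands.
- top_red (a point): centre of the flat top of the red start key, moving down with it. Key: red upright cylinder, 40 mm across, its centre 14 mm to the timer's own +x from the timer's origin, its top 50 mm above the table (22 mm above the case) when up.
- key_red (a joint): how far the red key is pressed straight down, in m: 0 up, up to 0.010 down. It slides against a steady 3 N plus a little damping, has no return spring, so it stays where it is left (the timer runs with the key 6 mm or more down). At 10 mm it meets its stop; pushed further, only its cap gives, on a spring: 4.5 N at first, then 1.5 N more per mm, for at most 8 mm, coming back when let go.
- timer_yellow: the loose desk timer with the yellow key: white rounded box 90 x 80 mm and 28 mm high on rubber feet, about 220 g, display strip on its -x side, one round key on top. Origin at the centre of its underside, z up. It must stay where it stands.
- top_yellow (a point): centre of the flat top of the yellow start key, moving down with it. Key: yellow upright cylinder, 40 mm across, its centre 14 mm to the timer's own +x from the timer's origin, its top 50 mm above the table (22 mm above the case) when up.
- key_yellow (a joint): how far the yellow key is pressed straight down, in m: 0 up, up to 0.010 down. It slides against a steady 3 N plus a little damping, has no return spring, so it stays where it is left (the timer runs with the key 6 mm or more down). At 10 mm it meets its stop; pushed further, only its cap gives, on a spring: 4.5 N at first, then 1.5 N more per mm, for at most 8 mm, coming back when let go.
- timer_blue: the loose desk timer with the blue key: white rounded box 90 x 80 mm and 28 mm high on rubber feet, about 220 g, display strip on its -x side, one round key on top. Origin at the centre of its underside, z up. It must stay where it stands.
- top_blue (a point): centre of the flat top of the blue start key, moving down with it. Key: blue upright cylinder, 40 mm across, its centre 14 mm to the timer's own +x from the timer's origin, its top 50 mm above the table (22 mm above the case) when up.
- key_blue (a joint): how far the blue key is pressed straight down, in m: 0 up, up to 0.010 down. It slides against a steady 3 N plus a little damping, has no return spring, so it stays where it is left (the timer runs with the key 6 mm or more down). At 10 mm it meets its stop; pushed further, only its cap gives, on a spring: 4.5 N at first, then 1.5 N more per mm, for at most 8 mm, coming back when let go.
- timer_grey: the loose desk timer with the grey key: white rounded box 90 x 80 mm and 28 mm high on rubber feet, about 220 g, display strip on its -x side, one round key on top. Origin at the centre of its underside, z up. It must stay where it stands.
- top_grey (a point): centre of the flat top of the grey start key, moving down with it. Key: grey upright cylinder, 40 mm across, its centre 14 mm to the timer's own +x from the timer's origin, its top 50 mm above the table (22 mm above the case) when up.
- key_grey (a joint): how far the grey key is pressed straight down, in m: 0 up, up to 0.010 down. It slides against a steady 3 N plus a little damping, has no return spring, so it stays where it is left (the timer runs with the key 6 mm or more down). At 10 mm it meets its stop; pushed further, only its cap gives, on a spring: 4.5 N at first, then 1.5 N more per mm, for at most 8 mm, coming back when let go.
- cassette_red: white loose test cassette, 70 x 20 x 5 mm, 20 g, lying on the table on the display side of the timer with the red key; origin at the centre of its underside. A bystander.
- cassette_yellow: white loose test cassette, 70 x 20 x 5 mm, 20 g, lying on the table on the display side of the timer with the yellow key; origin at the centre of its underside. A bystander.
- cassette_blue: white loose test cassette, 70 x 20 x 5 mm, 20 g, lying on the table on the display side of the timer with the blue key; origin at the centre of its underside. A bystander.
- vial: small white dropper vial with a blue collar, 26 mm across, 61 mm high, loose, standing; origin at the centre of its underside. A bystander.
- sanitizer: pale hand sanitizer pump bottle, 68 mm across, 181 mm high, loose, standing at the right of the table; origin at the centre of its underside. A bystander.
- tube_rack: white rack of blue-capped sample tubes, fixed, 200 x 120 mm and 74 mm high, at the left; origin at the centre of its underside. A bystander.
- swab_box: open cardboard box of wrapped swabs, fixed, 130 x 190 mm and 55 mm high, at the back right; origin at the centre of its underside. A bystander.
There are look-alikes about, which are no part of the job. What is shaped like the timer_red but brown is not meant. Leave any turquoise look-alike of the timer_blue alone.

How it is judged (in metres and radians):
On the way, in this order (a step that is already met when the one before it is completed fails the run):
1. the red key is tapped down (6 mm or more) and the fingers are off it, the other keys still up (value of joint key_red above 0.006 m and contact force between the fingers and timer_red below 0.3 N and value of joint each of key_yellow, key_blue, key_grey below 0.003 m), for 0.1 s.
2. the yellow key is tapped down next and the fingers are off it, blue and grey still up (value of joint each of key_red, key_yellow above 0.006 m and contact force between the fingers and timer_yellow below 0.3 N and value of joint each of key_blue, key_grey below 0.003 m), for 0.1 s.
3. the blue key is tapped down last and the fingers are off it, grey still up (value of joint each of key_red, key_yellow, key_blue above 0.006 m and contact force between the fingers and timer_blue below 0.3 N and value of joint key_grey below 0.003 m), for 0.1 s.
At the end, for the whole second after the job is handed in: The red, yellow and blue keys are each at least 6 mm down and the grey key is less than 3 mm down; every timer stands flat, at rest and within 25 mm of where it was; cassettes, vial and sanitizer are within 20 mm of where they were, vial and sanitizer upright (value of joint each of key_red, key_yellow, key_blue above 0.006 m and value of joint key_grey below 0.003 m and distance of each of timer_red, timer_yellow, timer_blue, timer_grey from where it was at the start of the episode below 0.025 m and angle between each of timer_red, timer_yellow, timer_blue, timer_grey's own z axis and vertical below 0.1 rad and linear speed of each of timer_red, timer_yellow, timer_blue, timer_grey below 0.02 m/s and distance of each of cassette_red, cassette_yellow, cassette_blue, vial, sanitizer from where it was at the start of the episode below 0.02 m and angle between each of vial, sanitizer's own z axis and vertical below 0.2 rad); the robot touches nothing.
It fails at once if a timer or its key is pushed or squeezed with more than 25 N (contact force between any of the fingers, the arm and timer_red above 25 N or contact force between any of the fingers, the arm and timer_yellow above 25 N or contact force between any of the fingers, the arm and timer_blue above 25 N or contact force between any of the fingers, the arm and timer_grey above 25 N).
It fails at once if a timer is lifted more than 8 mm, tipped more than 0.2 rad, or shoved or carried more than 25 mm (height (world z) of any of timer_red, timer_yellow, timer_blue, timer_grey above 0.008 m or angle between any of timer_red, timer_yellow, timer_blue, timer_grey's own z axis and vertical above 0.2 rad or distance of any of timer_red, timer_yellow, timer_blue, timer_grey from where it was at the start of the episode above 0.025 m).
It fails at once if the grey key is pressed 3 mm or more (value of joint key_grey above 0.003 m).
It fails at once if a cassette, the vial or the sanitizer is moved more than 20 mm (distance of any of cassette_red, cassette_yellow, cassette_blue, vial, sanitizer from where it was at the start of the episode above 0.02 m).
It fails at once if the tube rack or the swab box is knocked with more than 15 N (contact force between any of the fingers, the arm and tube_rack above 15 N or contact force between any of the fingers, the arm and swab_box above 15 N).
It also fails if it takes over 48 s, if anything falls off the work surface, if the arm or the gripper's body presses on something with over 40 N, if the wrist force passes 120 N, or if a joint passes its speed limit or range.

### The arm

A 6-joint arm with a two-finger parallel gripper is mounted at the origin on the work surface. World frame = base frame: x ahead of the robot, y to its left, z up, the work surface at z = 0. Lengths are in m, angles in degrees, forces in N, time in s.
With the tool pointing down it reaches from about 0.375 to 0.975 m from the base axis. Payload 3.8 kg.
Tool frame: the origin (TCP) lies between the finger pads; the fingertips stand bot.nose_length ahead of it and the grasp point (between the pads) lies 6 mm ahead of it (bot.nose_length is the distance from the TCP to the fingertips, in m); z points along the fingers, y is the line along which they close (so a half turn about z gives the same grasp; the last joint's range is limited). The gripper opens to 88 mm and grips with 3 to 60 N. Pads are 18 mm wide; open, the fingers measure 123 mm over their backs; the gripper's body (75 mm by 187 mm) begins 45 mm behind the grasp point.
Start: joints at [71.969, 15.12, 91.902, -0, 72.978, -2.114], TCP at [0.185, 0.649, 0.264] pointing down, gripper open.
Joint ranges: [-150.88, 150.88], [-54.13, 125.18], [17.81, 147.31], [-75.09, 255.09], [0, 152.58], [-146.25, 146.25]. Speed limits (degrees/s): [147.25, 147.25, 180, 180, 180, 180].

### API

Orientations are given as [roll, pitch, yaw] about the fixed x, y, z axes, in that order (R = Rz(yaw) Ry(pitch) Rx(roll)).
In Python, from workcell import bot, vision, spotter gives the robot as it stands.
- The arm moves only by the tool play_rows, never from a script. Its argument "commands" is a list of rows, each an object of numbers: "jaw": the opening, from 0 (shut) to 1 (fully open); "x", "y", "z": the shift along the tool's x, y, z in units of 50 mm (1.0 is 50 mm); "ax", "ay", "az": the turn, a rotation vector about the tool's x, y, z in units of 5 degrees (1.0 is 5 degrees). A call has 1 to 12 rows; each row is the pose to reach, as a shift and turn from the pose commanded when the call began, along the tool's axes at that moment; what a row does not reach only later rows make up. A row lasts 1/8 s, in which the tool goes at most 62.5 mm and 10.7 degrees, less where a joint would pass 70% of its speed; a pose out of reach is approached as far as the arm can. A call with a gripper value outside its range is refused whole. The fingers move at their own pace and stop on an object; the grip force is fixed at half the most. Time passes only in rows, so rows that repeat a pose let the fingers close. It gives the time, the measured TCP pose, the force, the opening and the grip force at its end, in the units of the state.
- bot.get_state(): the state, without advancing time (a new reading comes with each control period).
- vision.camera(name): name is "scene" or "side" or "wrist"; returns a dict with "img" (384x512x3 uint8, red, green, blue), "intrinsics" (3x3 intrinsics, pixels), "origin" and "orientation" of the camera in the world. Camera axes: x right, y down, z forward; pixel columns grow to the right and rows downward; lengths in m; the calibration is good to about 2 mm. A picture is of the moment at which its call begins. There is no depth.
- bot.sign_off(): hands the job in; it is judged then, once.
Trained networks look in a picture, given as the dict that the camera call returned (one of the last four; its "shot" number tells which), for a name from the list of things; names that differ only in an ending like _2 or _b are one class to them, and where a whole thing is asked for, a point or a joint stands for the part that bears it (a point fixed in the world has none). Each returns a list of dicts, best first, with "p" (0 to 1); they miss things now and then, are a little off and sometimes report something else, mostly with a low value. They report only what shows in the picture. A call takes as long as a camera call. They do not tell look-alikes from the thing itself.
- spotter.cut_out(picture, thing): "pixels" (384x512 bool, what is visible of it) and "rect" ([left, top, right, bottom] in pixels, round what is visible of it).
The state is a dict: "t": time; "joint_pos": joint angles; "dq": joint speeds; "joint_torque": joint torques, N m; "tcp_pos": TCP position; "eef_rot": TCP orientation; "contact_force": force on the tool from outside, world axes, zero at the start; "wrist_torque": the same for the moment, N m; "finger_gap": opening from 0.0 (shut) to 1.0 (fully open); "gripper_force": force on a finger pad.
Only numpy, scipy, OpenCV 4.12 (cv2) and the standard library are available. Lean on these libraries where they do the work, as an engineer would, in place of code of your own. Each camera call takes 0.05 s, during which the arm holds its last target. There are 200 camera calls.

## Working session

There is one attempt and no reset: what is moved stays moved. The work goes in short steps, Python scripts to look and compute and a tool call to move; the robot and the scene stay as the last step left them, time stands still between calls to the robot, and variables do not carry over. Pictures are saved under pics/ and viewed, at most 10 in all, crops included, and the job is handed in when it is done.

Besides the shell and the picture viewer there is one more tool, called after "Request:" in YAML: its name, and indented under it one key for each argument. play_rows: Moves the arm, as the interface text tells. Its arguments: {"type":"object","properties":{"commands":{"type":"array","items":{"type":"object","properties":{"jaw":{"type":"number"},"x":{"type":"number"},"y":{"type":"number"},"z":{"type":"number"},"ax":{"type":"number"},"ay":{"type":"number"},"az":{"type":"number"}}}}},"required":["commands"]}

```bash
mkdir -p pics; cat > h.py <<'E'
import numpy as np, cv2
from workcell import bot, vision, spotter
from scipy.spatial.transform import Rotation as R
def rot(o):
    o=np.array(o,float)
    return o if o.shape==(3,3) else R.from_euler('xyz',o,degrees=True).as_matrix()
def ray(c,u,v,z):
    d=rot(c['orientation'])@np.linalg.inv(np.array(c['intrinsics']))@[u,v,1]
    o=np.array(c['origin']); return o+d*(z-o[2])/d[2]
E
python3 - <<'E'
from h import *
print({k:np.round(v,3).tolist() for k,v in bot.get_state().items()}, bot.nose_length)
ims=[]
for n in ['scene','side']:
    c=vision.camera(n); ims.append(c['img']); print(n,c['origin'],c['orientation'])
    cv2.imwrite(f'pics/{n}0.png',cv2.resize(c['img'][:,:,::-1],(800,600)))
    for k in ['red','yellow','blue','grey']:
        for d in spotter.cut_out(c,'top_'+k)[:4]:
            l,t,r,b=d['rect']
            m=d['pixels']; v,u=np.nonzero(m)
            print(k,round(d['p'],2),d['rect'],m.sum(),c['img'][m].mean(0).round(), ray(c,(l+r)/2,(t+b)/2,.04).round(3))
E
```

```text
{'t': 0.0, 'joint_pos': [71.968, 15.168, 91.979, -0.001, 72.976, -2.116], 'dq': [-0.01, -0.018, -0.023, 0.044, -0.078, -0.049], 'joint_torque': [0.001, -50.211, -35.688, 0.073, 0.029, -0.0], 'tcp_pos': [0.185, 0.649, 0.262], 'eef_rot': [-179.877, -0.004, 164.084], 'contact_force': [-0.013, -0.124, -0.378], 'wrist_torque': [0.015, -0.019, -0.019], 'gripper_force': 0.0, 'finger_gap': 0.997} 0.025
scene [ 1.01875027 -0.91816534  1.07123886] [-133.92337885   -0.71822854   29.35891619]
red 0.62 [207.4, 250.1, 219.9, 266.2] 134 [200.  75.  78.] [ 0.528 -0.302  0.04 ]
yellow 0.73 [123.0, 274.3, 160.9, 319.5] 1089 [170. 181. 187.] [ 0.424 -0.525  0.04 ]
blue 0.41 [248.7, 216.6, 260.8, 233.9] 146 [ 86. 112. 194.] [ 0.572 -0.114  0.04 ]
blue 0.23 [234.2, 215.2, 264.9, 241.0] 532 [150. 161. 182.] [ 0.563 -0.134  0.04 ]
grey 0.6 [283.7, 190.7, 294.1, 200.1] 111 [127. 130. 133.] [0.609 0.08  0.04 ]
grey 0.5 [278.9, 156.5, 305.6, 173.1] 308 [182. 180. 155.] [0.542 0.248 0.04 ]
side [0.21785457 1.32342226 0.81548568] [-119.38380171   -0.5162138  -167.3047531 ]
red 0.46 [148.3, 270.6, 241.9, 323.3] 4033 [177. 185. 216.] [0.54  0.539 0.04 ]
yellow 0.6 [214.9, 202.0, 223.0, 208.9] 76 [131. 137. 143.] [0.609 0.103 0.04 ]
yellow 0.43 [220.4, 232.5, 234.1, 244.7] 139 [242. 228. 126.] [0.53 0.28 0.04]
blue 0.57 [276.4, 195.9, 290.9, 205.5] 121 [ 73. 109. 233.] [0.402 0.021 0.04 ]
blue 0.49 [241.2, 173.8, 252.2, 181.8] 89 [ 89. 120. 239.] [ 0.565 -0.113  0.04 ]
grey 0.58 [214.8, 201.0, 221.9, 209.8] 108 [137. 143. 149.] [0.611 0.103 0.04 ]
```

View pics/scene0.png

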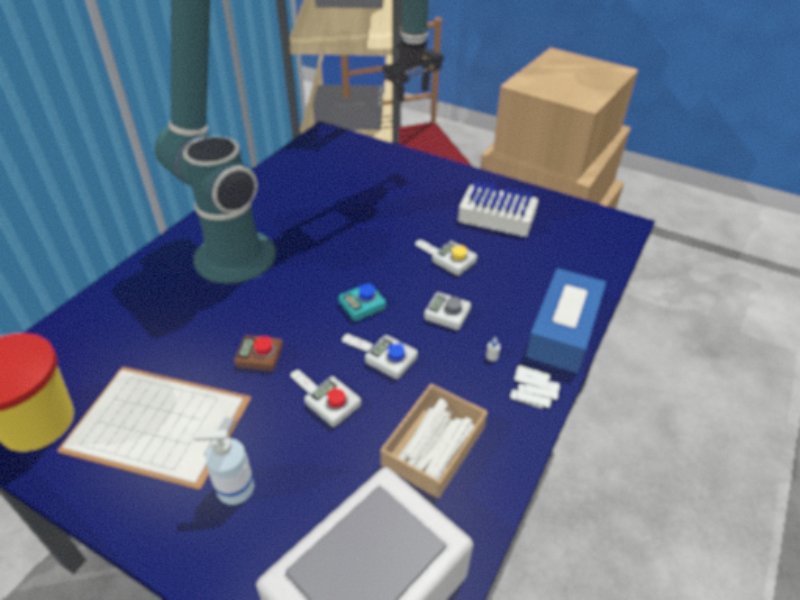

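View pics/side0.png

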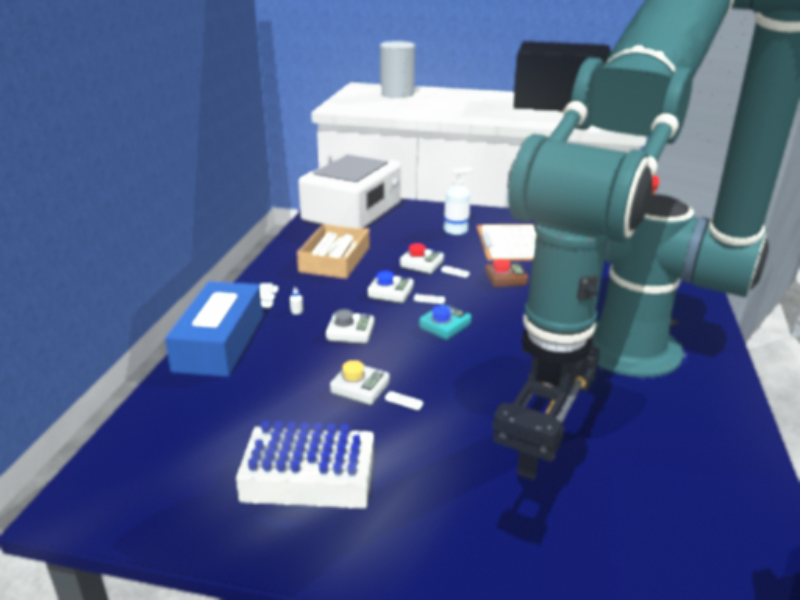

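The pictures show these candidates, in 800x600 scene pixels:
- **Red key:** on the white timer at (337,398), or on the brown look-alike at (263,345). I choose the white one.
- **Blue key:** on the white timer at (397,352), or on the turquoise look-alike at (367,291). I choose the white one.
- **Yellow key:** only at (459,253).
- **Grey key:** at (454,306), not to be touched.

```bash
cat >> h.py <<'E'
def blob(c,name,seed,rad=14):
    hsv=cv2.cvtColor(c['img'],cv2.COLOR_RGB2HSV).astype(int); h,s,v=hsv[...,0],hsv[...,1],hsv[...,2]
    m={'red':((h<8)|(h>172))&(s>110),'yellow':(h>18)&(h<35)&(s>90),'blue':(h>100)&(h<125)&(s>110)&(v>150)}[name]&(v>90)
    n,L,S,C=cv2.connectedComponentsWithStats(m.astype(np.uint8))
    ok=[i for i in range(1,n) if np.hypot(*(C[i]-seed))<rad and S[i,4]>15]
    i=max(ok,key=lambda i:S[i,4]); return L==i,C[i],S[i]
def proj(c,P):
    q=(np.asarray(P)-c['origin'])@rot(c['orientation'])@np.array(c['intrinsics']).T
    return q[:,:2]/q[:,2:]
def fitkey(c,name,seed,rad=14,top=.05,low=.028):
    "xy of the key: centroid of the projected cylinder hull matched to the blob"
    m,C,S=blob(c,name,seed,rad); a=np.linspace(0,6.28,40)
    p=ray(c,*C,.04)[:2]
    for _ in range(8):
        P=np.array([[p[0]+.02*np.cos(t),p[1]+.02*np.sin(t),z] for z in(top,low) for t in a])
        M=cv2.moments(cv2.convexHull(proj(c,P).astype(np.float32)))
        q=np.array([M['m10'],M['m01']])/M['m00']
        p=p+(ray(c,*C,.04)-ray(c,*q,.04))[:2]
    return p,S,M['m00']
E
python3 - <<'E'
from h import *
s=1/1.5625
seeds={'scene':{'red':(337,398),'yellow':(459,253),'blue':(397,352)},'side':{'red':(418,250),'yellow':(353,371),'blue':(385,279)}}
for n in seeds:
    c=vision.camera(n)
    for k,sd in seeds[n].items():
        p,S,A=fitkey(c,k,np.array(sd)*s); print(n,k,p.round(4),S,round(A))
    if n=='scene':
        cv2.imwrite('pics/crop.png',cv2.resize(c['img'][145:280,140:310,::-1],None,fx=4,fy=4,interpolation=2))
        for t in ['sanitizer','vial','cassette_red','swab_box']:
            d=spotter.cut_out(c,t)[0]; l,tt,r,b=d['rect']; print(t,d['p'],d['rect'],ray(c,(l+r)/2,(tt+b)/2,.09 if t=='sanitizer' else .03).round(3))
E
```

```text
scene red [ 0.5218 -0.2871] [210 248  11  13 115] 148
scene yellow [0.5363 0.2717] [289 157  10  10  77] 88
scene blue [ 0.5657 -0.1128] [248 219  11  12  95] 126
sanitizer 0.96 [123.1, 274.6, 160.2, 319.4] [ 0.452 -0.544  0.09 ]
vial 0.61 [311.2, 218.1, 321.5, 229.6] [0.753 0.008 0.03 ]
cassette_red 0.51 [184.9, 236.9, 202.6, 252.0] [ 0.434 -0.282  0.03 ]
swab_box 0.63 [240.5, 246.9, 310.4, 323.1] [ 0.744 -0.287  0.03 ]
side red [ 0.5246 -0.2893] [262 156  10   8  66] 80
side yellow [0.538  0.2702] [219 231  13  13 138] 160
side blue [ 0.5701 -0.1211] [240 172  13  11 100] 95
```

View pics/crop.png

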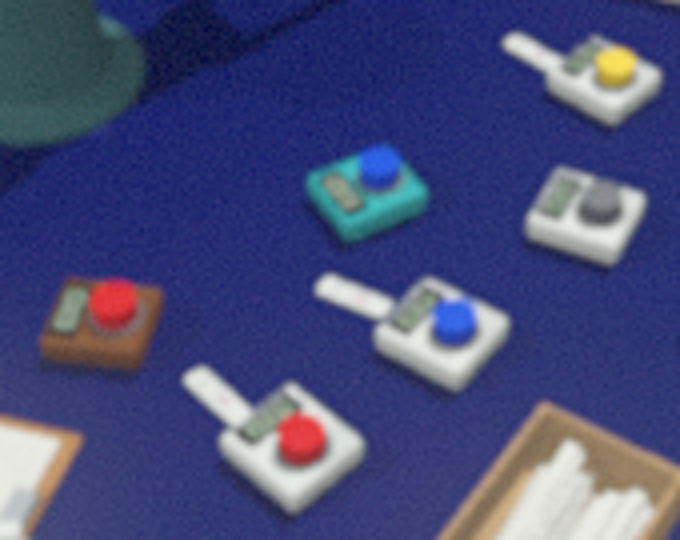

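The crop confirms the choice. The white red-key timer is at crop (300,440), the white blue-key timer at (455,322) and the yellow one at (615,68). The brown (113,303) and turquoise (380,167) timers are the look-alikes. I'll go to red by way of a waypoint clear of the base, shutting the jaw on the way.

Request:
play_rows:
  commands:
    - {"jaw": 0,"x": -1,"y": -0.6}
    - {"jaw": 0,"x": -2,"y": -1.2}
    - {"jaw": 0,"x": -3,"y": -1.9}
    - {"jaw": 0,"x": -4,"y": -2.5}
    - {"jaw": 0,"x": -5,"y": -3.1}
    - {"jaw": 0,"x": -6,"y": -3.7}
    - {"jaw": 0,"x": -7,"y": -4.3}
    - {"jaw": 0,"x": -8,"y": -4.9}
    - {"jaw": 0,"x": -9.2,"y": -5.7}
    - {"jaw": 0,"x": -9.6,"y": -6.8}
    - {"jaw": 0,"x": -9.9,"y": -7.9}
    - {"jaw": 0,"x": -10.1,"y": -9}

```text
schema error: expected keys jaw, x, y, z, ax, ay, az
```

Request:
play_rows:
  commands:
    - {"jaw": 0,"x": -0.2,"y": -1.1}
    - {"jaw": 0,"x": -0.4,"y": -2.2}
    - {"jaw": 0,"x": -0.6,"y": -3.3}
    - {"jaw": 0,"x": -0.9,"y": -4.4}
    - {"jaw": 0,"x": -1.1,"y": -5.5}
    - {"jaw": 0,"x": -1.3,"y": -6.4}
    - {"jaw": 0,"x": -1.54,"y": -7.17}
    - {"jaw": 0,"x": -1.54,"y": -7.17}
    - {"jaw": 0,"x": -1.54,"y": -7.17}

```text
schema error: expected keys jaw, x, y, z, ax, ay, az
```

```bash
cat > look.py <<'E'
import sys
from h import *
k,x,y=sys.argv[1],float(sys.argv[2]),float(sys.argv[3])
s=bot.get_state(); print(s['t'],np.round(s['tcp_pos'],4),np.round(s['eef_rot'],2),np.round(s['contact_force'],2),s['finger_gap'])
c=vision.camera('wrist'); sd=proj(c,[[x,y,.05]])[0]; print('seed',sd.round())
cv2.imwrite(f'pics/w_{k}_{s["t"]:.2f}.png',c['img'][:,:,::-1])
try:
    p,S,A=fitkey(c,k,sd,80); print('wrist',p.round(4),S,round(A))
    T=rot(s['eef_rot']); print('shift units',(T.T@[p[0]-s['tcp_pos'][0],p[1]-s['tcp_pos'][1],0]/.05).round(3))
except Exception as e: print(e)
E
python3 look.py red .523 -.288; ls pics
```

```text
0.8 [0.1851 0.6491 0.2637] [180.    -0.   164.08] [-0.3   0.42  0.39] 0.9966859755232162
seed [-248.  518.]
max() iterable argument is empty
crop.png
scene0.png
side0.png
w_red_0.80.png
```

All seven keys are needed in each row.

Request:
play_rows:
  commands:
    - {"jaw": 0,"x": -1,"y": -0.6,"z": 0,"ax": 0,"ay": 0,"az": 0}
    - {"jaw": 0,"x": -2,"y": -1.2,"z": 0,"ax": 0,"ay": 0,"az": 0}
    - {"jaw": 0,"x": -3,"y": -1.9,"z": 0,"ax": 0,"ay": 0,"az": 0}
    - {"jaw": 0,"x": -4,"y": -2.5,"z": 0,"ax": 0,"ay": 0,"az": 0}
    - {"jaw": 0,"x": -5,"y": -3.1,"z": 0,"ax": 0,"ay": 0,"az": 0}
    - {"jaw": 0,"x": -6,"y": -3.7,"z": 0,"ax": 0,"ay": 0,"az": 0}
    - {"jaw": 0,"x": -7,"y": -4.3,"z": 0,"ax": 0,"ay": 0,"az": 0}
    - {"jaw": 0,"x": -8,"y": -4.9,"z": 0,"ax": 0,"ay": 0,"az": 0}
    - {"jaw": 0,"x": -9.2,"y": -5.7,"z": 0,"ax": 0,"ay": 0,"az": 0}
    - {"jaw": 0,"x": -9.6,"y": -6.8,"z": 0,"ax": 0,"ay": 0,"az": 0}
    - {"jaw": 0,"x": -9.9,"y": -7.9,"z": 0,"ax": 0,"ay": 0,"az": 0}
    - {"jaw": 0,"x": -10.1,"y": -9,"z": 0,"ax": 0,"ay": 0,"az": 0}

```text
t: 2.35
tcp_pos: [0.5476, 0.0757, 0.2638]
eef_rot: [180.0, 0.0, 164.1]
contact_force: [0.2, -0.9, -0.1]
finger_gap: 0.004
gripper_force: 0.0
```

Request:
play_rows:
  commands:
    - {"jaw": 0,"x": -0.2,"y": -1.1,"z": 0,"ax": 0,"ay": 0,"az": 0}
    - {"jaw": 0,"x": -0.4,"y": -2.2,"z": 0,"ax": 0,"ay": 0,"az": 0}
    - {"jaw": 0,"x": -0.6,"y": -3.3,"z": 0,"ax": 0,"ay": 0,"az": 0}
    - {"jaw": 0,"x": -0.9,"y": -4.4,"z": 0,"ax": 0,"ay": 0,"az": 0}
    - {"jaw": 0,"x": -1.1,"y": -5.5,"z": 0,"ax": 0,"ay": 0,"az": 0}
    - {"jaw": 0,"x": -1.3,"y": -6.4,"z": 0,"ax": 0,"ay": 0,"az": 0}
    - {"jaw": 0,"x": -1.54,"y": -7.17,"z": 0,"ax": 0,"ay": 0,"az": 0}
    - {"jaw": 0,"x": -1.54,"y": -7.17,"z": 0,"ax": 0,"ay": 0,"az": 0}
    - {"jaw": 0,"x": -1.54,"y": -7.17,"z": 0,"ax": 0,"ay": 0,"az": 0}

```text
t: 3.48
tcp_pos: [0.5229, -0.2876, 0.2636]
eef_rot: [180.0, -0.0, 164.1]
contact_force: [0.3, -0.7, 0.2]
finger_gap: 0.002
gripper_force: 0.0
```

```bash
python3 look.py red .523 -.288; ls pics
```

```text
3.475 [ 0.5229 -0.2876  0.2636] [ 1.7996e+02 -2.0000e-02  1.6405e+02] [ 0.31 -0.71  0.18] 0.0015014056861397153
seed [256. 162.]
wrist [ 0.5212 -0.2849] [ 240  139   38   39 1122] 1166
shift units [0.049 0.042 0.   ]
crop.png
scene0.png
side0.png
w_red_0.80.png
w_red_3.48.png
```

The wrist view agrees with the other two cameras to within 3 mm. I'll make a small correction and press red about 12 mm, slowly, then lift.

Request:
play_rows:
  commands:
    - {"jaw": 0,"x": 0.03,"y": 0.03,"z": 1,"ax": 0,"ay": 0,"az": 0}
    - {"jaw": 0,"x": 0.03,"y": 0.03,"z": 2,"ax": 0,"ay": 0,"az": 0}
    - {"jaw": 0,"x": 0.03,"y": 0.03,"z": 3,"ax": 0,"ay": 0,"az": 0}
    - {"jaw": 0,"x": 0.03,"y": 0.03,"z": 3.5,"ax": 0,"ay": 0,"az": 0}
    - {"jaw": 0,"x": 0.03,"y": 0.03,"z": 3.65,"ax": 0,"ay": 0,"az": 0}
    - {"jaw": 0,"x": 0.03,"y": 0.03,"z": 3.73,"ax": 0,"ay": 0,"az": 0}
    - {"jaw": 0,"x": 0.03,"y": 0.03,"z": 3.8,"ax": 0,"ay": 0,"az": 0}
    - {"jaw": 0,"x": 0.03,"y": 0.03,"z": 3.87,"ax": 0,"ay": 0,"az": 0}
    - {"jaw": 0,"x": 0.03,"y": 0.03,"z": 3.94,"ax": 0,"ay": 0,"az": 0}
    - {"jaw": 0,"x": 0.03,"y": 0.03,"z": 4.0,"ax": 0,"ay": 0,"az": 0}
    - {"jaw": 0,"x": 0.03,"y": 0.03,"z": 4.0,"ax": 0,"ay": 0,"az": 0}

```text
t: 4.9
tcp_pos: [0.5232, -0.2866, 0.0645]
eef_rot: [-180.0, 0.1, 164.1]
contact_force: [1.7, 1.2, 4.6]
finger_gap: 0.004
gripper_force: 2.8
```

It's 10.5 mm down at 4.6 N, which is the stop. Lift to look.

Request:
play_rows:
  commands:
    - {"jaw": 0,"x": 0,"y": 0,"z": -0.2,"ax": 0,"ay": 0,"az": 0}
    - {"jaw": 0,"x": 0,"y": 0,"z": -1,"ax": 0,"ay": 0,"az": 0}
    - {"jaw": 0,"x": 0,"y": 0,"z": -2,"ax": 0,"ay": 0,"az": 0}
    - {"jaw": 0,"x": 0,"y": 0,"z": -3,"ax": 0,"ay": 0,"az": 0}
    - {"jaw": 0,"x": 0,"y": 0,"z": -4,"ax": 0,"ay": 0,"az": 0}
    - {"jaw": 0,"x": 0,"y": 0,"z": -4,"ax": 0,"ay": 0,"az": 0}

```text
t: 5.65
tcp_pos: [0.5238, -0.2877, 0.2694]
eef_rot: [-179.8, 0.5, 164.1]
contact_force: [-0.8, 0.0, -1.0]
finger_gap: 0.01
gripper_force: 0.0
```

```bash
python3 look.py red .523 -.288; python3 - <<'E'
import cv2,glob
f=sorted(glob.glob('pics/w_red_*'));print(f)
cv2.imwrite('pics/cmp.png',cv2.resize(cv2.hconcat([cv2.imread(f[1]),cv2.imread(f[2])]),(800,300)))
E
```

```text
5.65 [ 0.5238 -0.2877  0.2694] [-179.83    0.48  164.08] [-0.81  0.05 -1.04] 0.009566752765628331
seed [257. 159.]
wrist [ 0.5199 -0.2845] [ 241  136   37   36 1018] 1136
shift units [ 0.092  0.039 -0.001]
['pics/w_red_0.80.png', 'pics/w_red_3.48.png', 'pics/w_red_5.65.png']
```

View pics/cmp.png

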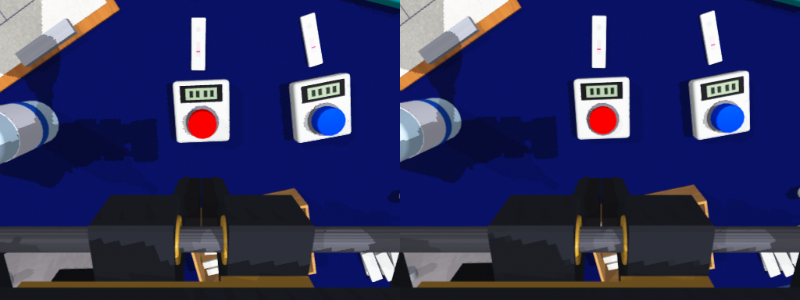

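In the comparison, right half, the red key at (602,120) has sunk and its timer hasn't moved. Next is yellow.

Request:
play_rows:
  commands:
    - {"jaw": 0,"x": 0.15,"y": 0.6,"z": 0,"ax": 0,"ay": 0,"az": 0}
    - {"jaw": 0,"x": 0.4,"y": 1.6,"z": 0,"ax": 0,"ay": 0,"az": 0}
    - {"jaw": 0,"x": 0.7,"y": 2.7,"z": 0,"ax": 0,"ay": 0,"az": 0}
    - {"jaw": 0,"x": 1,"y": 3.8,"z": 0,"ax": 0,"ay": 0,"az": 0}
    - {"jaw": 0,"x": 1.25,"y": 4.9,"z": 0,"ax": 0,"ay": 0,"az": 0}
    - {"jaw": 0,"x": 1.5,"y": 6,"z": 0,"ax": 0,"ay": 0,"az": 0}
    - {"jaw": 0,"x": 1.8,"y": 7.1,"z": 0,"ax": 0,"ay": 0,"az": 0}
    - {"jaw": 0,"x": 2.1,"y": 8.2,"z": 0,"ax": 0,"ay": 0,"az": 0}
    - {"jaw": 0,"x": 2.4,"y": 9.3,"z": 0,"ax": 0,"ay": 0,"az": 0}
    - {"jaw": 0,"x": 2.65,"y": 10.2,"z": 0,"ax": 0,"ay": 0,"az": 0}
    - {"jaw": 0,"x": 2.76,"y": 10.8,"z": 0,"ax": 0,"ay": 0,"az": 0}
    - {"jaw": 0,"x": 2.76,"y": 10.8,"z": 0,"ax": 0,"ay": 0,"az": 0}

```text
t: 7.2
tcp_pos: [0.5359, 0.2721, 0.2607]
eef_rot: [-179.8, -0.2, 164.3]
contact_force: [-1.1, -0.5, -0.3]
finger_gap: 0.004
gripper_force: 0.0
```

Request:
play_rows:
  commands:
    - {"jaw": 0,"x": 0,"y": 0,"z": 0,"ax": 0,"ay": 0,"az": 0}
    - {"jaw": 0,"x": 0,"y": 0,"z": 0,"ax": 0,"ay": 0,"az": 0}

```text
t: 7.45
tcp_pos: [0.5371, 0.2696, 0.2629]
eef_rot: [-179.9, -0.1, 164.0]
contact_force: [-0.0, -0.0, -0.5]
finger_gap: 0.012
gripper_force: 0.0
```

```bash
python3 look.py yellow .537 .271
```

```text
7.45 [0.5371 0.2696 0.2629] [-1.7992e+02 -5.0000e-02  1.6401e+02] [-0.02 -0.04 -0.5 ] 0.012415431295305094
seed [258. 162.]
wrist [0.536  0.2718] [ 240  140   38   39 1143] 1169
shift units [ 0.035  0.036 -0.   ]
```

Request:
play_rows:
  commands:
    - {"jaw": 0,"x": 0.02,"y": 0.03,"z": 1,"ax": 0,"ay": 0,"az": 0}
    - {"jaw": 0,"x": 0.02,"y": 0.03,"z": 2,"ax": 0,"ay": 0,"az": 0}
    - {"jaw": 0,"x": 0.02,"y": 0.03,"z": 3,"ax": 0,"ay": 0,"az": 0}
    - {"jaw": 0,"x": 0.02,"y": 0.03,"z": 3.5,"ax": 0,"ay": 0,"az": 0}
    - {"jaw": 0,"x": 0.02,"y": 0.03,"z": 3.65,"ax": 0,"ay": 0,"az": 0}
    - {"jaw": 0,"x": 0.02,"y": 0.03,"z": 3.73,"ax": 0,"ay": 0,"az": 0}
    - {"jaw": 0,"x": 0.02,"y": 0.03,"z": 3.8,"ax": 0,"ay": 0,"az": 0}
    - {"jaw": 0,"x": 0.02,"y": 0.03,"z": 3.87,"ax": 0,"ay": 0,"az": 0}
    - {"jaw": 0,"x": 0.02,"y": 0.03,"z": 3.94,"ax": 0,"ay": 0,"az": 0}
    - {"jaw": 0,"x": 0.02,"y": 0.03,"z": 4.0,"ax": 0,"ay": 0,"az": 0}
    - {"jaw": 0,"x": 0.02,"y": 0.03,"z": 4.0,"ax": 0,"ay": 0,"az": 0}

```text
t: 8.88
tcp_pos: [0.5381, 0.2731, 0.0646]
eef_rot: [179.9, 0.1, 164.1]
contact_force: [0.7, -0.4, 6.1]
finger_gap: 0.003
gripper_force: 2.8
```

Request:
play_rows:
  commands:
    - {"jaw": 0,"x": 0,"y": 0,"z": -0.2,"ax": 0,"ay": 0,"az": 0}
    - {"jaw": 0,"x": 0,"y": 0,"z": -1,"ax": 0,"ay": 0,"az": 0}
    - {"jaw": 0,"x": 0,"y": 0,"z": -2,"ax": 0,"ay": 0,"az": 0}
    - {"jaw": 0,"x": 0,"y": 0,"z": -3,"ax": 0,"ay": 0,"az": 0}
    - {"jaw": 0,"x": 0,"y": 0,"z": -4,"ax": 0,"ay": 0,"az": 0}
    - {"jaw": 0,"x": 0,"y": 0,"z": -4,"ax": 0,"ay": 0,"az": 0}

```text
t: 9.62
tcp_pos: [0.5387, 0.2739, 0.2694]
eef_rot: [179.7, 0.4, 164.1]
contact_force: [-0.3, -0.8, -0.0]
finger_gap: 0.006
gripper_force: 0.0
```

```bash
python3 look.py yellow .537 .271; python3 - <<'E'
import cv2,glob
f=sorted(glob.glob('pics/w_yellow_*'));print(f)
cv2.imwrite('pics/cmp2.png',cv2.hconcat([cv2.imread(g)[60:260,130:500] for g in f]))
E
```

```text
9.625 [0.5387 0.2739 0.2694] [179.66   0.36 164.09] [-0.32 -0.76 -0.02] 0.006469180226060397
seed [253. 159.]
wrist [0.5347 0.2721] [ 235  137   37   37 1028] 1133
shift units [ 0.069 -0.057 -0.001]
['pics/w_yellow_7.45.png', 'pics/w_yellow_9.62.png']
```

View pics/cmp2.png

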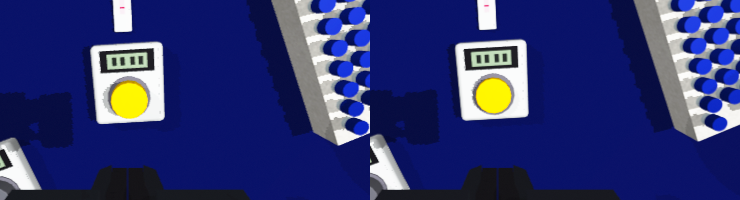

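The right half shows the yellow key at (494,96) sunk, with its timer in place. Next is blue.

Request:
play_rows:
  commands:
    - {"jaw": 0,"x": -0.2,"y": -0.6,"z": 0,"ax": 0,"ay": 0,"az": 0}
    - {"jaw": 0,"x": -0.6,"y": -1.6,"z": 0,"ax": 0,"ay": 0,"az": 0}
    - {"jaw": 0,"x": -1,"y": -2.7,"z": 0,"ax": 0,"ay": 0,"az": 0}
    - {"jaw": 0,"x": -1.4,"y": -3.8,"z": 0,"ax": 0,"ay": 0,"az": 0}
    - {"jaw": 0,"x": -1.8,"y": -4.9,"z": 0,"ax": 0,"ay": 0,"az": 0}
    - {"jaw": 0,"x": -2.2,"y": -5.9,"z": 0,"ax": 0,"ay": 0,"az": 0}
    - {"jaw": 0,"x": -2.5,"y": -6.7,"z": 0,"ax": 0,"ay": 0,"az": 0}
    - {"jaw": 0,"x": -2.73,"y": -7.29,"z": 0,"ax": 0,"ay": 0,"az": 0}
    - {"jaw": 0,"x": -2.73,"y": -7.29,"z": 0,"ax": 0,"ay": 0,"az": 0}
    - {"jaw": 0,"x": -2.73,"y": -7.29,"z": 0,"ax": 0,"ay": 0,"az": 0}
    - {"jaw": 0,"x": -2.73,"y": -7.29,"z": 0,"ax": 0,"ay": 0,"az": 0}

```text
t: 11.05
tcp_pos: [0.5677, -0.1139, 0.2629]
eef_rot: [180.0, -0.1, 164.2]
contact_force: [1.1, 0.5, -0.4]
finger_gap: 0.005
gripper_force: 0.0
```

```bash
python3 look.py blue .568 -.117
```

```text
11.05 [ 0.5677 -0.1139  0.2629] [ 1.7998e+02 -9.0000e-02  1.6416e+02] [ 1.1   0.51 -0.36] 0.005098851960045209
seed [254. 164.]
wrist [ 0.5657 -0.1131] [ 239  140   37   38 1119] 1169
shift units [0.044 0.004 0.   ]
```

Request:
play_rows:
  commands:
    - {"jaw": 0,"x": 0.03,"y": 0.02,"z": 1,"ax": 0,"ay": 0,"az": 0}
    - {"jaw": 0,"x": 0.03,"y": 0.02,"z": 2,"ax": 0,"ay": 0,"az": 0}
    - {"jaw": 0,"x": 0.03,"y": 0.02,"z": 3,"ax": 0,"ay": 0,"az": 0}
    - {"jaw": 0,"x": 0.03,"y": 0.02,"z": 3.5,"ax": 0,"ay": 0,"az": 0}
    - {"jaw": 0,"x": 0.03,"y": 0.02,"z": 3.65,"ax": 0,"ay": 0,"az": 0}
    - {"jaw": 0,"x": 0.03,"y": 0.02,"z": 3.73,"ax": 0,"ay": 0,"az": 0}
    - {"jaw": 0,"x": 0.03,"y": 0.02,"z": 3.8,"ax": 0,"ay": 0,"az": 0}
    - {"jaw": 0,"x": 0.03,"y": 0.02,"z": 3.87,"ax": 0,"ay": 0,"az": 0}
    - {"jaw": 0,"x": 0.03,"y": 0.02,"z": 3.94,"ax": 0,"ay": 0,"az": 0}
    - {"jaw": 0,"x": 0.03,"y": 0.02,"z": 4.0,"ax": 0,"ay": 0,"az": 0}
    - {"jaw": 0,"x": 0.03,"y": 0.02,"z": 4.0,"ax": 0,"ay": 0,"az": 0}

```text
t: 12.48
tcp_pos: [0.5683, -0.114, 0.0646]
eef_rot: [180.0, 0.1, 164.1]
contact_force: [1.6, 1.8, 5.3]
finger_gap: 0.006
gripper_force: 2.8
```

Request:
play_rows:
  commands:
    - {"jaw": 0,"x": 0,"y": 0,"z": -0.2,"ax": 0,"ay": 0,"az": 0}
    - {"jaw": 0,"x": 0,"y": 0,"z": -1,"ax": 0,"ay": 0,"az": 0}
    - {"jaw": 0,"x": 0,"y": 0,"z": -2,"ax": 0,"ay": 0,"az": 0}
    - {"jaw": 0,"x": 0,"y": 0,"z": -3,"ax": 0,"ay": 0,"az": 0}
    - {"jaw": 0,"x": 0,"y": 0,"z": -4,"ax": 0,"ay": 0,"az": 0}
    - {"jaw": 0,"x": 0,"y": 0,"z": -4,"ax": 0,"ay": 0,"az": 0}
    - {"jaw": 0,"x": 0,"y": 0,"z": -4,"ax": 0,"ay": 0,"az": 0}

```text
t: 13.35
tcp_pos: [0.5661, -0.1138, 0.2629]
eef_rot: [-180.0, -0.1, 164.1]
contact_force: [-0.3, 0.0, -0.7]
finger_gap: 0.007
gripper_force: 0.0
```

```bash
python3 look.py blue .568 -.117; python3 - <<'E'
import cv2,glob
f=sorted(glob.glob('pics/w_blue_*'));print(f)
cv2.imwrite('pics/cmp3.png',cv2.hconcat([cv2.imread(g)[60:260,80:450] for g in f]))
E
```

```text
13.35 [ 0.5661 -0.1138  0.2629] [-1.7998e+02 -9.0000e-02  1.6408e+02] [-0.3   0.   -0.65] 0.00719284592858616
seed [254. 165.]
wrist [ 0.5648 -0.1128] [ 240  142   36   36 1035] 1168
shift units [0.031 0.012 0.   ]
['pics/w_blue_11.05.png', 'pics/w_blue_13.35.png']
```

View pics/cmp3.png

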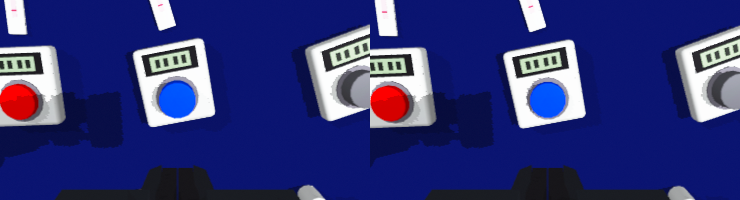

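The right half shows blue at (547,98) sunk, red still down at (389,103) and grey up at (730,90). The arm is clear, so I'm handing in.

```bash
python3 -c "
from h import *
print(bot.sign_off())"
```

```text
the job is handed in; nothing more can be done
None
```

I tapped the red, yellow and blue keys down in that order, each to about 10 mm, and left the grey key alone; the pictures show the timers in place, and I handed the job in at about 13 s (no verdict came back).

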